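# Put each closed reagent bottle into the stand that fits it

### The job

Put the four closed containers (the glass bottle, the brown jar and the two dropper bottles) upright into the four round metal stands, each one in the stand whose cup fits its width, one dropper bottle to each small stand. They must sit fully down in the cups and must not be tipped over on the way; leave the open beaker and the timer where they are.

Things in the scene. Friction and masses are not known exactly. Their poses are not given: they have to be found in the camera images.
- bottle: large clear glass bottle with a blue screw cap, closed, loose, about 0.38 kg, starts upright on the worktop. Body 66 mm across up to about 80 mm above its base, then a shoulder; cap 38 mm across from 108 to 139 mm (top). Origin: centre of its underside; z is its upright axis.
- jar: squat brown glass jar with a wide black screw cap, closed, loose, about 0.14 kg, starts upright on the worktop. Body 52 mm across up to about 60 mm above its base; cap 45 mm across, top at 89 mm. Origin: centre of its underside; z is its upright axis.
- dropper_1: small brown glass dropper bottle with a black collar and rubber bulb, closed, loose, about 0.07 kg. Glass body 33 mm across, upright-sided to about 55 mm above its base; collar 24 mm across from 62 to 77 mm; bulb about 13 mm across from 76 to 102 mm (top). Origin: centre of its underside; z is its upright axis. Starts upright on the worktop.
- dropper_2: small brown glass dropper bottle with a black collar and rubber bulb, closed, loose, about 0.07 kg. Glass body 33 mm across, upright-sided to about 55 mm above its base; collar 24 mm across from 62 to 77 mm; bulb about 13 mm across from 76 to 102 mm (top). Origin: centre of its underside; z is its upright axis. Same size as the other one, only its label differs; starts upright on the worktop.
- large_stand: round aluminium single-bottle stand, fixed to the worktop: a shallow open cup with a dark rubber disc on its floor. Well 78 mm across (straight part; the lip flares to 84 mm at the rim), wall 4 mm, foot 94 mm across; cup floor 5 mm and rim 20 mm above the worktop. Origin: centre of the underside, on the worktop; z up. The widest stand; for the bottle.
- medium_stand: round aluminium single-bottle stand, fixed to the worktop: a shallow open cup with a dark rubber disc on its floor. Well 62 mm across (straight part; the lip flares to 68 mm at the rim), wall 4 mm, foot 78 mm across; cup floor 5 mm and rim 20 mm above the worktop. Origin: centre of the underside, on the worktop; z up. The middle-sized stand; for the jar.
- small_stand_1: round aluminium single-bottle stand, fixed to the worktop: a shallow open cup with a dark rubber disc on its floor. Well 43 mm across (straight part; the lip flares to 49 mm at the rim), wall 4 mm, foot 59 mm across; cup floor 5 mm and rim 20 mm above the worktop. Origin: centre of the underside, on the worktop; z up. One of the two small stands, both alike; for either dropper bottle.
- small_stand_2: round aluminium single-bottle stand, fixed to the worktop: a shallow open cup with a dark rubber disc on its floor. Well 43 mm across (straight part; the lip flares to 49 mm at the rim), wall 4 mm, foot 59 mm across; cup floor 5 mm and rim 20 mm above the worktop. Origin: centre of the underside, on the worktop; z up. The other small stand; for either dropper bottle.
- beaker: open clear glass beaker, 56 x 51 mm across with its spout, 69 mm high, loose; a bystander, to be left where it is. Origin: centre of its underside; z up.
- timer: flat white lab timer, 62 x 65 x 18 mm, lying on the worktop, loose; a bystander, to be left where it is. Origin: centre of its underside; z up. (Behind all the work a loaded shelf overhangs the worktop: front about 0.63 m ahead of the robot base axis, underside 0.43 m above the worktop; a high wrist must keep clear of it.)

How it is judged:
By the outcome, as a careful person would: the job done as asked, in the order asked, and still so for the second after the job is handed in, with the robot touching nothing.
It also fails if it takes over 99 s, if anything falls off the work surface, if the arm or the gripper's body presses on something with over 40 N, if the wrist force passes 120 N, or if a joint passes its speed limit or range.

### The arm

A 7-joint arm with a two-finger parallel gripper is mounted at the origin on a cart in front of the work surface, level with it; the furniture and walls round the work are solid. World frame = base frame: x ahead of the robot, y to its left, z up, the work surface at z = 0. Lengths are in m, angles in rad, forces in N, time in s.
With the tool pointing down it reaches from about 0.4 to 0.85 m from the base axis. Payload 6.9 kg.
Tool frame: the origin (TCP) lies midway between the tips of the shut fingers; the grasp point (between the pads) lies 19 mm behind it; z points along the fingers, y is the direction in which the jaws open and shut (so a half turn about z gives the same grasp; the last joint's range is limited). The gripper opens to 85 mm and grips with 20 to 120 N. Pads are 22 mm wide; open, the fingers measure 114 mm over their backs; the gripper's body (76 mm by 85 mm) begins 54 mm behind the grasp point. The pads swing forward as they close: fully open they stand 13 mm farther back than shut.
Start: joints at [1.401, 0.507, -0.238, 1.5, 0.126, 1.149, -0.155], TCP at [0.17, -0.601, 0.231] pointing down, gripper open.
Joint ranges: [-3.08, 3.08], [-0.24, 2.05], [-1.43, 1.35], [0, 2.5], [-1.52, 4.66], [0.17, 1.96], [-2.89, 2.89]. Speed limits (rad/s): [2.39, 2.39, 3.14, 3.14, 3.14, 3.14, 3.14].

### API

Orientations are given as a rotation vector (axis times angle).
In Python, from rig import manip gives the robot as it stands. The module is installed in compiled form; this text tells all that it offers.
- The arm moves only by the tool move_arm, never from a script. Its argument "increments" is a list of rows, each an object of numbers: "rx", "ry", "rz": the turn, a rotation vector about the tool's x, y, z in degrees; "x", "y", "z": the shift along the tool's x, y, z in mm; "jaw": the finger opening in mm, from 0 to 85.4. In form: [{"rx": .., "ry": .., "rz": .., "x": .., "y": .., "z": .., "jaw": ..}, ...]. A call has 1 to 12 rows; each row is the pose to reach, as a shift and turn from the pose commanded when the call began, along the tool's axes at that moment; what a row does not reach only later rows make up. A row lasts 1/10 s, in which the tool goes at most 50 mm and 8.59 degrees, less where a joint would pass 70% of its speed; a pose out of reach is approached as far as the arm can. A call with a gripper value outside its range is refused whole. The fingers move at their own pace and stop on an object; "grip_force" is the grip in N (left out, the last holds). Time passes only in rows, so rows that repeat a pose let the fingers close. It gives the time, the measured TCP pose, the force and the opening at its end, in the units of the state.
- manip.observe(): the state, without advancing time (a new reading comes with each control period).
- manip.snapshot(name): name is "scene" or "top" or "wrist"; returns (picture, depth): 384x512x3 uint8, red, green, blue; 384x512 float32, m along the optical axis (not along the pixel's ray), 0 where there is no reading.
- manip.camera_params(name): a dict with "camera_matrix" (3x3 intrinsics, pixels), "k1" (the pictures are not rectified: a ray, as slopes to the right and down, at radius r is drawn at 1 + k1 r^2 times it, then the intrinsics apply), "pose" (4x4, takes a point from camera to world coordinates). Camera axes: x right, y down, z forward; pixel columns grow to the right and rows downward; lengths in m; the calibration is good to about 2 mm. A picture is of the moment at which its call begins: read the wrist's pose just before it. camera_params takes no time and is no camera call; for the wrist camera it gives the pose at the moment of the call.
- manip.sign_off(): hands the job in, once; it reports no verdict.
The state is a dict: "t": time; "joint_positions": joint angles; "qd": joint speeds; "joint_torque": joint torques, N m; "eef_pos": TCP position; "eef_rot": TCP orientation; "ft_force": force on the tool from outside, world axes, zero at the start; "wrist_torque": the same for the moment, N m; "gripper_width": finger opening in m.
Only numpy, scipy, OpenCV 4.12 (cv2) and the standard library are available. Lean on these libraries where they do the work, as an engineer would, in place of code of your own. Each camera call takes 0.05 s, during which the arm holds its last target. There are 200 camera calls.

## Working session

There is one attempt and no reset: what is moved stays moved. The work goes in short steps, Python scripts to look and compute and a tool call to move; the robot and the scene stay as the last step left them, time stands still between calls to the robot, and variables do not carry over. Pictures are saved under pics/ and viewed, about 12 in all and at most 16, crops included, and the job is handed in when it is done.

Besides the shell and the picture viewer there is one more tool, called after ">>>" as name(argument=value, ...) on one line, values as JSON. move_arm: Moves the arm, as the interface text tells. Its arguments: {"type":"object","properties":{"increments":{"type":"array"},"grip_force":{"type":"number"}},"required":["increments"]}

```bash
mkdir -p pics
python3 - <<'E'
from rig import manip
import cv2,numpy as np
print(manip.observe())
for n in("scene","top"):
    p,d=manip.snapshot(n); cv2.imwrite(f"pics/{n}0.png",p[:,:,::-1]); np.save(f"pics/{n}0.npy",d)
    c=manip.camera_params(n);print(n,c)
E
```

```text
{'t': 0.0, 'joint_positions': array([ 1.40050006,  0.50829968, -0.2374792 ,  1.50114651,  0.12568351,
        1.14891495, -0.15481461]), 'qd': array([ 4.29524647e-06, -1.35438107e-03,  3.40101861e-04,  5.53783526e-04,
        7.93222814e-04,  1.22510384e-03, -5.97489874e-04]), 'joint_torque': array([-1.94373033e-04, -6.20607376e+01, -2.18715034e+00, -2.49653631e+01,
        1.25827602e-02,  1.19947453e-02, -1.33262958e-06]), 'eef_pos': array([ 0.16995995, -0.60091112,  0.23044708]), 'eef_rot': array([-3.11003607e+00, -4.31540321e-01,  4.60437557e-04]), 'ft_force': array([ 0.32586856,  0.37452807, -0.33216033]), 'wrist_torque': array([-0.04100979, -0.02818572, -0.02659133]), 'gripper_width': 0.08501580532749334}
scene {'camera_matrix': array([[412.23697803,   0.        , 251.98631839],
       [  0.        , 412.23697803, 196.28325739],
       [  0.        ,   0.        ,   1.        ]]), 'k1': -0.14941154019049985, 'pose': array([[ 0.50225557, -0.39242233,  0.77054789, -0.37357522],
       [-0.86434701, -0.25397568,  0.43405138, -0.45478584],
       [ 0.02536897, -0.88402549, -0.46674977,  0.58413296],
       [ 0.        ,  0.        ,  0.        ,  1.        ]])}
top {'camera_matrix': array([[389.39103652,   0.        , 253.58696974],
       [  0.        , 389.39103652, 193.49869414],
       [  0.        ,   0.        ,   1.        ]]), 'k1': -0.12310917398448455, 'pose': array([[ 2.95197298e-02, -9.96315240e-01,  8.05265697e-02,
         4.15032955e-01],
       [-9.99562144e-01, -2.95870290e-02,  3.57603085e-04,
         5.14794820e-02],
       [ 2.02625655e-03, -8.05018670e-02, -9.96752398e-01,
         1.21782373e+00],
       [ 0.00000000e+00,  0.00000000e+00,  0.00000000e+00,
         1.00000000e+00]])}
```

View pics/top0.png

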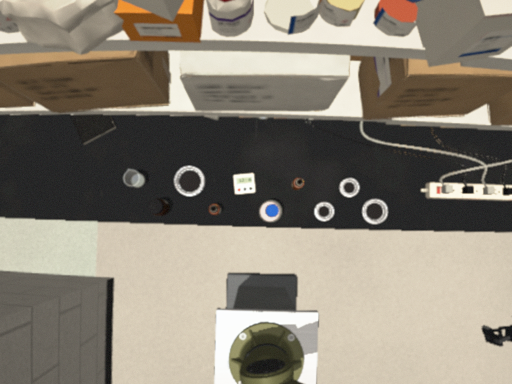

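View pics/scene0.png

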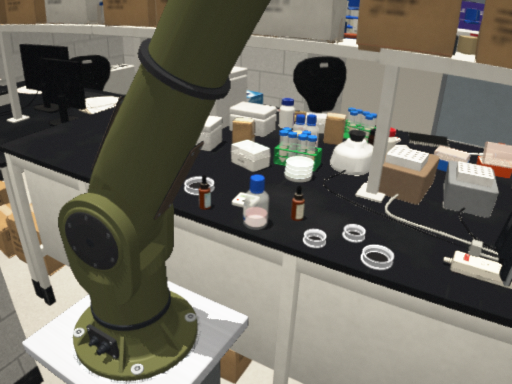

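The top view shows the stands at about (189,181), (375,211), (350,187) and (324,211). The bottle is at (270,211), the jar at (163,206) and the droppers at (298,183) and (214,209). The beaker is at (133,178) and the timer at (244,183). Next I measure them.

```bash
cat > h.py <<'E'
import cv2,numpy as np
from rig import manip
from scipy.spatial.transform import Rotation as R
def ray(c,uv,z):
    K=c["camera_matrix"];P=c["pose"]
    p=cv2.undistortPoints(np.array(uv,float).reshape(-1,1,2),K,np.array([c["k1"],0,0,0,0]))[:,0]
    d=np.c_[p,np.ones(len(p))]@P[:3,:3].T; o=P[:3,3]
    return o+d*((z-o[2])/d[:,2])[:,None]
def proj(c,X):
    P=np.linalg.inv(c["pose"]);X=np.atleast_2d(X)
    return cv2.projectPoints(X.astype(float),cv2.Rodrigues(P[:3,:3])[0],P[:3,3],c["camera_matrix"],np.array([c["k1"],0,0,0,0]))[0][:,0]
def circ(c,cnt,z):
    X=ray(c,cnt.reshape(-1,2),z)[:,:2]
    A=np.c_[2*X,np.ones(len(X))];s=np.linalg.lstsq(A,(X**2).sum(1),rcond=None)[0]
    return s[:2],2*np.sqrt(s[2]+s[:2]@s[:2])
E
python3 - <<'E'
from h import *
p=cv2.imread("pics/top0.png");d=np.load("pics/top0.npy");c=manip.camera_params("top")
hsv=cv2.cvtColor(p,cv2.COLOR_BGR2HSV).astype(int)
roi=np.zeros(p.shape[:2],bool);roi[140:222,110:400]=1
br=((hsv[...,2]>110)&(hsv[...,1]<80)&roi).astype(np.uint8)
cs,_=cv2.findContours(br,cv2.RETR_EXTERNAL,cv2.CHAIN_APPROX_NONE)
for k in cs:
    if len(k)<12: continue
    m=k.reshape(-1,2).mean(0); print("bright",m.round(1),*circ(c,k,.02))
blue=((hsv[...,0]>95)&(hsv[...,0]<125)&(hsv[...,1]>140)&(hsv[...,2]>80)&roi).astype(np.uint8)
cs,_=cv2.findContours(blue,cv2.RETR_EXTERNAL,cv2.CHAIN_APPROX_NONE)
for k in cs:
    if len(k)>8: print("blue",*circ(c,k,.139))
# depth heights
v,u=np.mgrid[0:384,0:512]
q=cv2.undistortPoints(np.stack([u,v],-1).reshape(-1,1,2).astype(float),c["camera_matrix"],np.array([c["k1"],0,0,0,0]))[:,0]
X=(np.c_[q,np.ones(len(q))]*d.reshape(-1,1))@c["pose"][:3,:3].T+c["pose"][:3,3]
X=X.reshape(384,512,3)
for n,(uu,vv,h) in dict(jar=(163,206,.075),dr_a=(298,183,.06),dr_b=(214,209,.06),bot=(270,211,.11),beak=(133,178,.05),timer=(244,183,.01)).items():
    W=X[vv-14:vv+15,uu-14:uu+15].reshape(-1,3);s=W[(W[:,2]>h)&(W[:,2]<.2)]
    print(n,len(s),s.mean(0).round(4) if len(s) else 0,((s.max(0)+s.min(0))/2).round(4) if len(s) else 0,np.ptp(s,axis=0).round(3) if len(s) else 0)
cr=np.hstack([cv2.resize(p[165:225,u0:u0+100],None,fx=4,fy=4,interpolation=cv2.INTER_CUBIC) for u0 in(120,)]+[cv2.resize(p[165:225,255:355],None,fx=4,fy=4)])
cv2.imwrite("pics/cr.png",cr)
E
```

```text
bright [323.8 211. ] [ 0.46357553 -0.1665266 ] 0.0606818850241963
bright [270. 211.] [4.59628496e-01 8.98103637e-06] 0.06524815818642979
bright [374.5 210.7] [ 0.46992716 -0.32647426] 0.07824816011083911
bright [297.4 182.5] [ 0.55262249 -0.0873479 ] 0.019869676171875572
bright [348.9 187.1] [ 0.54026122 -0.24443364] 0.06165374243280649
bright [243.8 183.3] [0.54276657 0.0827981 ] 0.07275166732669218
bright [133.  178.3] [0.54914011 0.43049611] 0.058276241351828746
bright [189.1 180.7] [0.54619133 0.25368213] 0.09526162185120476
bright [385.  142.6] [ 0.69631632 -0.36171668] 0.06086997622021243
blue [0.45775151 0.00064499] 0.029495477901082496
jar 184 [0.4607 0.338  0.0874] [0.4614 0.3376 0.0844] [0.042 0.041 0.019]
dr_a 69 [ 0.5442 -0.0791  0.0772] [ 0.5454 -0.0799  0.0823] [0.027 0.03  0.045]
dr_b 68 [0.4595 0.1685 0.0774] [0.4589 0.17   0.0819] [0.03  0.027 0.043]
bot 140 [0.4573 0.0011 0.1373] [0.4578 0.0006 0.1269] [0.034 0.036 0.033]
beak 109 [0.5481 0.4254 0.0632] [0.5482 0.4226 0.061 ] [0.052 0.051 0.022]
timer 397 [0.5437 0.0831 0.0154] [0.5442 0.0843 0.0159] [0.064 0.067 0.012]
```

View pics/cr.png

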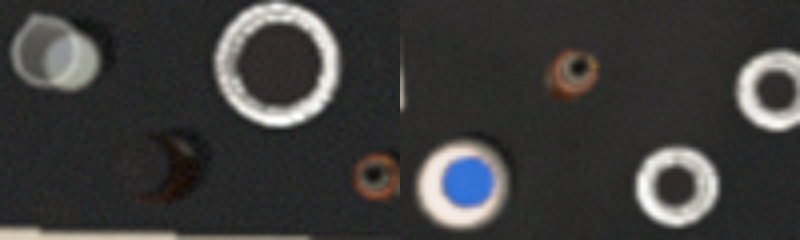

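Each point agrees with the sizes and heights given. Now I fly above the right-hand stands and square the tool to the world axes.

>>> move_arm(increments=[{"x":37,"y":-29,"z":-35,"rz":4},{"x":75,"y":-58,"z":-70,"rz":8},{"x":112,"y":-87,"z":-70,"rz":12},{"x":149,"y":-116,"z":-70,"rz":15.8},{"x":186,"y":-145,"z":-70,"rz":15.8},{"x":223,"y":-174,"z":-70,"rz":15.8},{"x":261,"y":-203,"z":-70,"rz":15.8},{"x":298,"y":-232,"z":-70,"rz":15.8},{"x":335,"y":-260,"z":-70,"rz":15.8},{"x":373,"y":-289,"z":-70,"rz":15.8},{"x":373,"y":-289,"z":-70,"rz":15.8},{"x":373,"y":-289,"z":-70,"rz":15.8}])

```text
invalid input at $.increments[0]: expected keys rx, ry, rz, x, y, z, jaw
```

Run:
```python
from h import *
o=manip.observe();print(o["t"],o["eef_pos"],R.from_rotvec(o["eef_rot"]).as_matrix().round(3),o["joint_positions"])
c=manip.camera_params("wrist");p,d=manip.snapshot("wrist");cv2.imwrite("pics/w1.png",p[:,:,::-1]);print(c)
X=np.array([[.4699,-.3264,.02],[.5402,-.2444,.02],[.4636,-.1665,.02],[.545,-.08,.1]]);print(proj(c,X))
```

```text
0.1 [ 0.17000082 -0.60097126  0.23051662] [[ 0.962  0.272 -0.   ]
 [ 0.272 -0.962  0.002]
 [-0.    -0.002 -1.   ]] [ 1.40048453  0.50825737 -0.23751673  1.50102486  0.12571349  1.14890307
 -0.15481858]
{'camera_matrix': array([[269.35352086,   0.        , 261.42757419],
       [  0.        , 269.35352086, 187.50823026],
       [  0.        ,   0.        ,   1.        ]]), 'k1': -0.06049660636133705, 'pose': array([[ 0.27148937, -0.92630872, -0.26123875,  0.23610907],
       [-0.96244038, -0.2616983 , -0.07226692, -0.58257003],
       [-0.00142425,  0.27104642, -0.96256522,  0.3741921 ],
       [ 0.        ,  0.        ,  0.        ,  1.        ]])}
[[ 102.83260857 -142.24267705]
 [  67.85811151 -184.75400355]
 [  -1.31985058 -135.40439847]
 [ 353.40789227  300.79473836]]
```

View pics/w1.png

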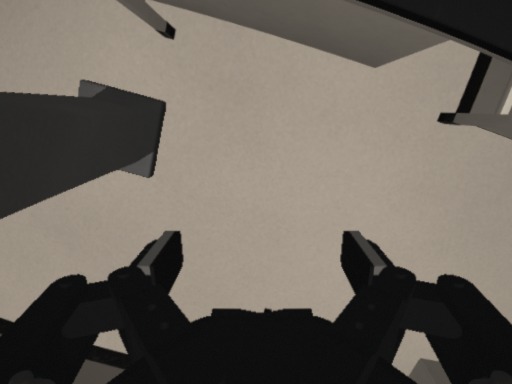

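All keys are required, so the call was refused and the arm has not moved. The picture shows only the floor and the open fingers.

>>> move_arm(increments=[{"rx":0,"ry":0,"rz":4,"x":37,"y":-29,"z":-35,"jaw":85},{"rx":0,"ry":0,"rz":8,"x":75,"y":-58,"z":-70,"jaw":85},{"rx":0,"ry":0,"rz":12,"x":112,"y":-87,"z":-70,"jaw":85},{"rx":0,"ry":0,"rz":15.8,"x":149,"y":-116,"z":-70,"jaw":85},{"rx":0,"ry":0,"rz":15.8,"x":186,"y":-145,"z":-70,"jaw":85},{"rx":0,"ry":0,"rz":15.8,"x":223,"y":-174,"z":-70,"jaw":85},{"rx":0,"ry":0,"rz":15.8,"x":261,"y":-203,"z":-70,"jaw":85},{"rx":0,"ry":0,"rz":15.8,"x":298,"y":-232,"z":-70,"jaw":85},{"rx":0,"ry":0,"rz":15.8,"x":335,"y":-260,"z":-70,"jaw":85},{"rx":0,"ry":0,"rz":15.8,"x":373,"y":-289,"z":-70,"jaw":85},{"rx":0,"ry":0,"rz":15.8,"x":373,"y":-289,"z":-70,"jaw":85},{"rx":0,"ry":0,"rz":15.8,"x":373,"y":-289,"z":-70,"jaw":85}])

```text
t: 1.35
eef_pos: [0.4508, -0.2207, 0.3011]
eef_rot: [-3.141, -0.005, 0.001]
ft_force: [-1.3, -0.4, 0.6]
gripper_width: 0.085
```

Run:
```python
from h import *
o=manip.observe();print(o["t"],o["eef_pos"],R.from_rotvec(o["eef_rot"]).as_matrix().round(3),o["joint_positions"])
c=manip.camera_params("wrist");p,d=manip.snapshot("wrist");cv2.imwrite("pics/w2.png",p[:,:,::-1]);print(c["pose"])
X=np.array([[.4699,-.3264,.02],[.5402,-.2444,.02],[.4636,-.1665,.02],[.545,-.08,.1]]);print(proj(c,X))
```

```text
1.35 [ 0.45075318 -0.22070669  0.30107263] [[ 1.     0.003 -0.001]
 [ 0.003 -1.     0.   ]
 [-0.001 -0.    -1.   ]] [ 0.67679487  0.26897622 -0.35988186  1.69266115  0.10063734  1.19872589
 -1.27555798]
[[ 2.32157825e-03 -9.62427615e-01 -2.71528445e-01  5.19470199e-01]
 [-9.99997262e-01 -2.31429909e-03 -3.47022722e-04 -2.20657663e-01]
 [-2.94413783e-04  2.71528507e-01 -9.62430352e-01  4.44701470e-01]
 [ 0.00000000e+00  0.00000000e+00  0.00000000e+00  1.00000000e+00]]
[[328.52823843 144.76378626]
 [277.29483869  97.79692817]
 [227.08979939 148.40882505]
 [147.16209098  91.13865939]]
```

View pics/w2.png

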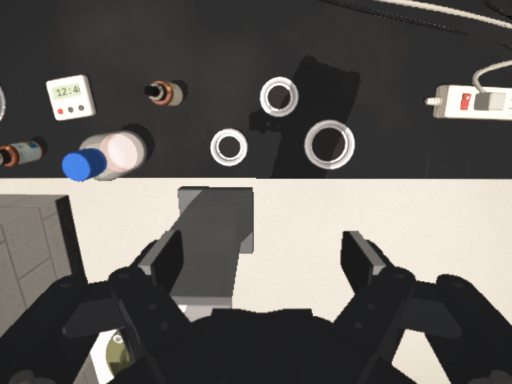

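The wrist view shows the stands at about (329,145) medium, (279,97) small and (229,147) small. I measure them by outline at mid height (z=0.01), since the outline is the hull of foot and rim, and compare with the top view.

Run:
```python
from h import *
def rings(p,c,roi,thr=110):
    hsv=cv2.cvtColor(p,cv2.COLOR_BGR2HSV).astype(int)
    b=((hsv[...,2]>thr)&(hsv[...,1]<80)).astype(np.uint8);m=np.zeros_like(b);m[roi]=1;b*=m
    for k in cv2.findContours(b,cv2.RETR_EXTERNAL,cv2.CHAIN_APPROX_NONE)[0]:
        if len(k)>30: print(k.reshape(-1,2).mean(0).round(),*[np.round(x,4) for z in(.01,.02) for x in circ(c,k,z)])
c=manip.camera_params("wrist");rings(cv2.imread("pics/w2.png"),c,np.s_[60:176,200:370])
print("top");rings(cv2.imread("pics/top0.png"),manip.camera_params("top"),np.s_[150:222,170:400])
```

```text
[228. 147.] [ 0.4636 -0.169 ] 0.0596 [ 0.4649 -0.1703] 0.0582
[329. 144.] [ 0.4675 -0.3319] 0.0795 [ 0.4687 -0.3293] 0.0776
[278.  96.] [ 0.5414 -0.2486] 0.0583 [ 0.5409 -0.248 ] 0.0569
top
[324. 211.] [ 0.464  -0.1683] 0.0612 [ 0.4636 -0.1665] 0.0607
[270. 211.] [ 4.6e-01 -4.0e-04] 0.0658 [0.4596 0.    ] 0.0652
[375. 211.] [ 0.4704 -0.3296] 0.0789 [ 0.4699 -0.3265] 0.0782
[349. 187.] [ 0.5413 -0.2469] 0.0622 [ 0.5403 -0.2444] 0.0617
[244. 183.] [0.5438 0.0831] 0.0734 [0.5428 0.0828] 0.0728
[189. 181.] [0.5473 0.2554] 0.0961 [0.5462 0.2537] 0.0953
```

>>> move_arm(increments=[{"rx":0,"ry":0,"rz":0,"x":1,"y":-40,"z":10,"jaw":85},{"rx":0,"ry":0,"rz":0,"x":3,"y":-80,"z":25,"jaw":85},{"rx":0,"ry":0,"rz":0,"x":5,"y":-120,"z":40,"jaw":85},{"rx":0,"ry":0,"rz":0,"x":7,"y":-160,"z":55,"jaw":85},{"rx":0,"ry":0,"rz":0,"x":7,"y":-200,"z":70,"jaw":85},{"rx":0,"ry":0,"rz":0,"x":7,"y":-222,"z":80,"jaw":85},{"rx":0,"ry":0,"rz":0,"x":7,"y":-222,"z":80,"jaw":85},{"rx":0,"ry":0,"rz":0,"x":7,"y":-222,"z":80,"jaw":85}])

```text
t: 2.2
eef_pos: [0.4572, -0.0013, 0.2212]
eef_rot: [3.141, -0.002, -0.001]
ft_force: [0.3, -1.1, -0.4]
gripper_width: 0.0848
```

```bash
cat >> h.py <<'E'
def look(name):
    o=manip.observe();print(o["t"],o["eef_pos"].round(4),R.from_rotvec(o["eef_rot"]).as_matrix()[0].round(4),"w",o["gripper_width"],"F",o["ft_force"].round(1))
    c=manip.camera_params("wrist");p,d=manip.snapshot("wrist");p=p[:,:,::-1].copy();cv2.imwrite(f"pics/{name}.png",p);np.save(f"pics/{name}.npy",d)
    q=cv2.undistortPoints(np.mgrid[0:512,0:384].transpose(2,1,0).reshape(-1,1,2).astype(float),c["camera_matrix"],np.array([c["k1"],0,0,0,0]))[:,0]
    X=(np.c_[q,np.ones(len(q))]*d.reshape(-1,1))@c["pose"][:3,:3].T+c["pose"][:3,3]
    return c,p,X.reshape(384,512,3)
def box(X,x,y,r,z0,z1):
    s=X[(abs(X[...,0]-x)<r)&(abs(X[...,1]-y)<r)&(X[...,2]>z0)&(X[...,2]<z1)]
    if len(s): print("box",len(s),"mean",s.mean(0).round(4),"lo",np.percentile(s,1,axis=0).round(4),"hi",np.percentile(s,99,axis=0).round(4))
    else: print("none")
E
python3 - <<'E'
from h import *
c,p,X=look("w3")
box(X,.4575,.001,.03,.133,.15)
box(X,.545,-.08,.03,.07,.12)
box(X,.459,.17,.03,.07,.12)
E
```

```text
2.2 [ 0.4572 -0.0013  0.2212] [ 1.0e+00 -1.6e-03 -6.0e-04] w 0.08480654479578195 F [ 0.3 -1.1 -0.4]
box 1311 mean [4.594e-01 2.000e-04 1.397e-01] lo [ 0.442  -0.0168  0.1345] hi [0.4758 0.0172 0.1414]
box 455 mean [ 0.5452 -0.0773  0.0854] lo [ 0.535  -0.0884  0.0704] hi [ 0.5562 -0.0691  0.1024]
box 455 mean [0.4619 0.1662 0.085 ] lo [0.4504 0.1587 0.0703] hi [0.4711 0.1774 0.1024]
```

View pics/w3.png

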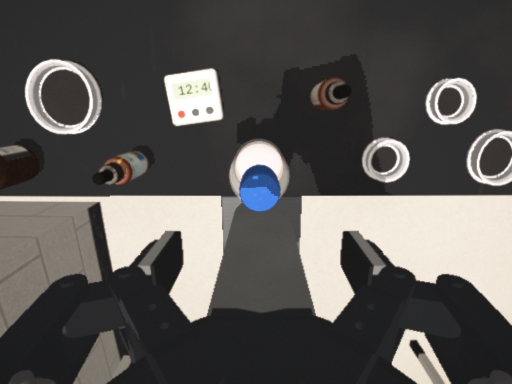

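The blue cap is centred between the fingers at (260,188), and depth puts it at (0.459, 0.000). I descend and grip it.

>>> move_arm(increments=[{"rx":0,"ry":0,"rz":0,"x":2,"y":-1,"z":35,"jaw":85},{"rx":0,"ry":0,"rz":0,"x":2,"y":-1,"z":70,"jaw":85},{"rx":0,"ry":0,"rz":0,"x":2,"y":-1,"z":100,"jaw":85},{"rx":0,"ry":0,"rz":0,"x":2,"y":-1,"z":111,"jaw":85},{"rx":0,"ry":0,"rz":0,"x":2,"y":-1,"z":111,"jaw":60},{"rx":0,"ry":0,"rz":0,"x":2,"y":-1,"z":111,"jaw":45},{"rx":0,"ry":0,"rz":0,"x":2,"y":-1,"z":111,"jaw":30},{"rx":0,"ry":0,"rz":0,"x":2,"y":-1,"z":111,"jaw":20},{"rx":0,"ry":0,"rz":0,"x":2,"y":-1,"z":111,"jaw":20},{"rx":0,"ry":0,"rz":0,"x":2,"y":-1,"z":111,"jaw":20},{"rx":0,"ry":0,"rz":0,"x":2,"y":-1,"z":111,"jaw":20}], grip_force=50)

```text
t: 3.35
eef_pos: [0.4607, 0.0013, 0.1119]
eef_rot: [3.141, -0.0, 0.005]
ft_force: [0.2, -0.6, 6.4]
gripper_width: 0.0363
```

>>> move_arm(increments=[{"rx":0,"ry":0,"rz":0,"x":0,"y":0,"z":-8,"jaw":20},{"rx":0,"ry":0,"rz":0,"x":0,"y":0,"z":-25,"jaw":20},{"rx":0,"ry":0,"rz":0,"x":0,"y":0,"z":-50,"jaw":20},{"rx":0,"ry":0,"rz":0,"x":0,"y":0,"z":-75,"jaw":20},{"rx":0,"ry":0,"rz":0,"x":0,"y":0,"z":-100,"jaw":20},{"rx":0,"ry":0,"rz":0,"x":0,"y":0,"z":-120,"jaw":20},{"rx":0,"ry":0,"rz":0,"x":0,"y":0,"z":-120,"jaw":20},{"rx":0,"ry":0,"rz":0,"x":0,"y":0,"z":-120,"jaw":20}])

```text
t: 4.15
eef_pos: [0.459, 0.0011, 0.2303]
eef_rot: [3.141, -0.0, 0.001]
ft_force: [-0.1, -0.9, -4.2]
gripper_width: 0.0362
```

The bottle is held (about 4 N). I carry it over the large stand.

>>> move_arm(increments=[{"rx":0,"ry":0,"rz":0,"x":5,"y":-12,"z":0,"jaw":20},{"rx":0,"ry":0,"rz":0,"x":14,"y":-40,"z":0,"jaw":20},{"rx":0,"ry":0,"rz":0,"x":26,"y":-75,"z":0,"jaw":20},{"rx":0,"ry":0,"rz":0,"x":38,"y":-110,"z":0,"jaw":20},{"rx":0,"ry":0,"rz":0,"x":50,"y":-145,"z":0,"jaw":20},{"rx":0,"ry":0,"rz":0,"x":62,"y":-180,"z":0,"jaw":20},{"rx":0,"ry":0,"rz":0,"x":74,"y":-215,"z":0,"jaw":20},{"rx":0,"ry":0,"rz":0,"x":83,"y":-240,"z":0,"jaw":20},{"rx":0,"ry":0,"rz":0,"x":88,"y":-254,"z":0,"jaw":20},{"rx":0,"ry":0,"rz":0,"x":88,"y":-254,"z":0,"jaw":20},{"rx":0,"ry":0,"rz":0,"x":88,"y":-254,"z":0,"jaw":20}])

```text
t: 5.25
eef_pos: [0.5469, 0.2539, 0.2292]
eef_rot: [3.14, -0.0, -0.003]
ft_force: [-0.2, -0.6, -4.3]
gripper_width: 0.0362
```

Run:
```python
from h import *
c,p,X=look("w4")
box(X,.547,.255,.03,.25,.28)
t,d=manip.snapshot("top");s,_=manip.snapshot("scene")
cv2.imwrite("pics/m4.png",np.hstack([cv2.resize(p[0:300,100:420],(427,400)),cv2.resize(s[100:260,140:300,::-1],(373,400))]))
print(proj(c,[[.547,.2555,.02],[.547,.2555,.115]]))
```

```text
5.25 [0.5469 0.2539 0.2292] [ 1.0e+00 -3.0e-04 -1.9e-03] w 0.03618322140684078 F [-0.2 -0.6 -4.3]
box 6234 mean [0.5494 0.2544 0.2601] lo [0.5293 0.2265 0.2507] hi [0.5623 0.2838 0.2791]
[[259.83471733 164.92760613]
 [259.46968579 183.35742823]]
```

View pics/m4.png

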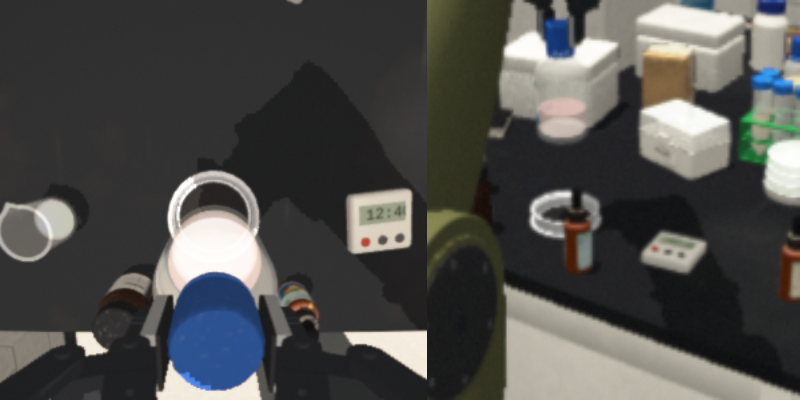

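Run:
```python
from h import *
p=cv2.imread("pics/w4.png");c=manip.camera_params("wrist")
g=cv2.cvtColor(p,cv2.COLOR_BGR2GRAY)
b=(g>110).astype(np.uint8);b[:100]=0;b[:,:215]=0;b[:,305:]=0
pts=np.array([(u,np.argmax(b[:,u])) for u in range(232,288) if b[:,u].any()])
print(pts[::6].tolist())
for z,r in((0,.047),(.02,.046)): print(proj(c,[[.547+r,.2555,z],[.547,.2555+r,z],[.547,.2555-r,z]]))
# centre fits, far-arc points assigned to foot z=0
for z in(0,.01,.02): print(z,circ(c,pts,z))
```

```text
[[232, 142], [238, 135], [244, 132], [250, 129], [256, 128], [262, 128], [268, 129], [274, 131], [280, 135], [286, 140]]
[[259.46607662 128.65418138]
 [226.23030376 162.80089353]
 [293.02162049 162.5928335 ]]
[[259.38004399 130.37072625]
 [225.11031136 165.5352688 ]
 [293.98634353 165.32073577]]
0 (array([0.54623526, 0.25562744]), np.float64(0.09743346932976286))
0.01 (array([0.5481034 , 0.25556344]), np.float64(0.09482696415713557))
0.02 (array([0.54997155, 0.25549944]), np.float64(0.0922204589845702))
```

The stand position is confirmed at (0.547, 0.2555) and the bottle hangs upright above it. I lower it.

>>> move_arm(increments=[{"rx":0,"ry":0,"rz":0,"x":0,"y":-1.5,"z":20,"jaw":20},{"rx":0,"ry":0,"rz":0,"x":0,"y":-1.5,"z":45,"jaw":20},{"rx":0,"ry":0,"rz":0,"x":0,"y":-1.5,"z":70,"jaw":20},{"rx":0,"ry":0,"rz":0,"x":0,"y":-1.5,"z":85,"jaw":20},{"rx":0,"ry":0,"rz":0,"x":0,"y":-1.5,"z":95,"jaw":20},{"rx":0,"ry":0,"rz":0,"x":0,"y":-1.5,"z":103,"jaw":20},{"rx":0,"ry":0,"rz":0,"x":0,"y":-1.5,"z":109,"jaw":20},{"rx":0,"ry":0,"rz":0,"x":0,"y":-1.5,"z":109,"jaw":20},{"rx":0,"ry":0,"rz":0,"x":0,"y":-1.5,"z":109,"jaw":20}])

```text
t: 6.3
eef_pos: [0.5477, 0.2569, 0.1218]
eef_rot: [-3.141, 0.0, -0.001]
ft_force: [-0.0, -0.8, -2.3]
gripper_width: 0.036
```

>>> move_arm(increments=[{"rx":0,"ry":0,"rz":0,"x":0,"y":1,"z":2,"jaw":20},{"rx":0,"ry":0,"rz":0,"x":0,"y":1,"z":4,"jaw":20},{"rx":0,"ry":0,"rz":0,"x":0,"y":1,"z":4,"jaw":20},{"rx":0,"ry":0,"rz":0,"x":0,"y":1,"z":4,"jaw":20}])

```text
t: 6.7
eef_pos: [0.5474, 0.2558, 0.1174]
eef_rot: [-3.142, 0.0, -0.0]
ft_force: [-0.8, -0.0, -3.2]
gripper_width: 0.0363
```

>>> move_arm(increments=[{"rx":0,"ry":0,"rz":0,"x":0,"y":0,"z":1.5,"jaw":20},{"rx":0,"ry":0,"rz":0,"x":0,"y":0,"z":1.5,"jaw":37},{"rx":0,"ry":0,"rz":0,"x":0,"y":0,"z":1.5,"jaw":42},{"rx":0,"ry":0,"rz":0,"x":0,"y":0,"z":1.5,"jaw":55},{"rx":0,"ry":0,"rz":0,"x":0,"y":0,"z":1.5,"jaw":70},{"rx":0,"ry":0,"rz":0,"x":0,"y":0,"z":1.5,"jaw":80},{"rx":0,"ry":0,"rz":0,"x":0,"y":0,"z":1.5,"jaw":80},{"rx":0,"ry":0,"rz":0,"x":0,"y":0,"z":-30,"jaw":80},{"rx":0,"ry":0,"rz":0,"x":0,"y":0,"z":-70,"jaw":80},{"rx":0,"ry":0,"rz":0,"x":0,"y":0,"z":-110,"jaw":80},{"rx":0,"ry":0,"rz":0,"x":0,"y":0,"z":-110,"jaw":80},{"rx":0,"ry":0,"rz":0,"x":0,"y":0,"z":-110,"jaw":80}])

```text
t: 7.9
eef_pos: [0.5477, 0.2559, 0.2281]
eef_rot: [-3.141, 0.0, -0.003]
ft_force: [-0.1, 0.4, -0.7]
gripper_width: 0.0801
```

Run:
```python
from h import *
c,p,X=look("w5")
box(X,.547,.255,.03,.137,.16)
box(X,.461,.338,.03,.083,.1)
```

```text
7.9 [0.5477 0.2559 0.2281] [ 1.0e+00 -1.0e-04  1.9e-03] w 0.08005181201008647 F [-0.1  0.4 -0.7]
box 1287 mean [0.5464 0.2548 0.1446] lo [0.5288 0.2377 0.1385] hi [0.5626 0.2714 0.1463]
box 557 mean [0.4641 0.3321 0.0892] lo [0.442  0.3202 0.0836] hi [0.4831 0.3424 0.0911]
```

View pics/w5.png

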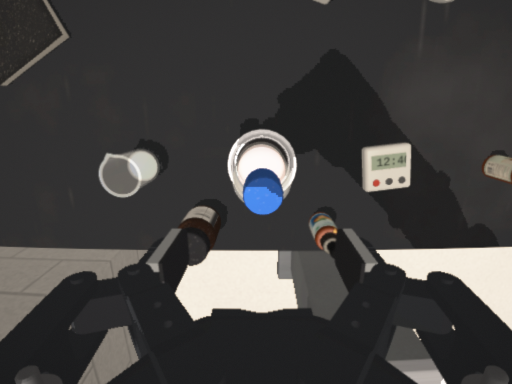

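The bottle is seated: its cap top is at 0.1446 against an expected 0.144. It is upright in the ring at (262,165). Next, the jar.

>>> move_arm(increments=[{"rx":0,"ry":0,"rz":0,"x":-30,"y":-28,"z":0,"jaw":85},{"rx":0,"ry":0,"rz":0,"x":-58,"y":-56,"z":5,"jaw":85},{"rx":0,"ry":0,"rz":0,"x":-85,"y":-83,"z":30,"jaw":85},{"rx":0,"ry":0,"rz":0,"x":-85,"y":-83,"z":30,"jaw":85},{"rx":0,"ry":0,"rz":0,"x":-85,"y":-83,"z":30,"jaw":85}])

```text
t: 8.45
eef_pos: [0.4609, 0.3387, 0.1955]
eef_rot: [3.139, 0.004, -0.005]
ft_force: [0.5, 0.7, -0.6]
gripper_width: 0.0852
```

Run:
```python
from h import *
c,p,X=look("w6")
box(X,.462,.338,.035,.086,.1)
box(X,.461,.168,.03,.07,.12)
```

```text
8.45 [0.4609 0.3387 0.1955] [ 1.      0.0027 -0.003 ] w 0.08518986546536506 F [ 0.5  0.7 -0.6]
box 1586 mean [0.4624 0.3415 0.0897] lo [0.4412 0.3213 0.0875] hi [0.4826 0.3618 0.0913]
box 558 mean [0.4618 0.1745 0.0849] lo [0.4499 0.1639 0.0705] hi [0.4715 0.1818 0.1024]
```

>>> move_arm(increments=[{"rx":0,"ry":0,"rz":0,"x":1,"y":-3,"z":40,"jaw":85},{"rx":0,"ry":0,"rz":0,"x":1,"y":-3,"z":80,"jaw":85},{"rx":0,"ry":0,"rz":0,"x":1,"y":-3,"z":115,"jaw":85},{"rx":0,"ry":0,"rz":0,"x":1,"y":-3,"z":145,"jaw":85},{"rx":0,"ry":0,"rz":0,"x":1,"y":-3,"z":161,"jaw":85},{"rx":0,"ry":0,"rz":0,"x":1,"y":-3,"z":161,"jaw":70},{"rx":0,"ry":0,"rz":0,"x":1,"y":-3,"z":161,"jaw":58},{"rx":0,"ry":0,"rz":0,"x":1,"y":-3,"z":161,"jaw":45},{"rx":0,"ry":0,"rz":0,"x":1,"y":-3,"z":161,"jaw":35},{"rx":0,"ry":0,"rz":0,"x":1,"y":-3,"z":161,"jaw":35},{"rx":0,"ry":0,"rz":0,"x":1,"y":-3,"z":161,"jaw":35}], grip_force=45)

```text
t: 9.6
eef_pos: [0.4644, 0.342, 0.0376]
eef_rot: [-3.141, 0.001, -0.004]
ft_force: [0.0, -1.5, 7.2]
gripper_width: 0.0497
```

>>> move_arm(increments=[{"rx":0,"ry":0,"rz":0,"x":0,"y":0,"z":-5,"jaw":35},{"rx":0,"ry":0,"rz":0,"x":0,"y":0,"z":-15,"jaw":35},{"rx":0,"ry":0,"rz":0,"x":0,"y":0,"z":-30,"jaw":35},{"rx":0,"ry":0,"rz":0,"x":0,"y":0,"z":-30,"jaw":35}])

```text
t: 10.0
eef_pos: [0.4641, 0.3428, 0.0684]
eef_rot: [-3.139, -0.0, -0.004]
ft_force: [-0.1, 0.8, -1.8]
gripper_width: 0.0498
```

Run:
```python
from h import *
c,p,X=look("w7")
box(X,.462,.342,.02,.105,.15)
s,_=manip.snapshot("scene")
cv2.imwrite("pics/m7.png",cv2.resize(p[120:384,130:390],(520,528)))
```

```text
10.0 [0.4641 0.3428 0.0684] [1.0e+00 2.0e-04 2.3e-03] w 0.04975269827784411 F [-0.1  0.8 -1.8]
box 8339 mean [0.4713 0.3421 0.1263] lo [0.4555 0.3224 0.1068] hi [0.4818 0.3616 0.1498]
```

View pics/m7.png

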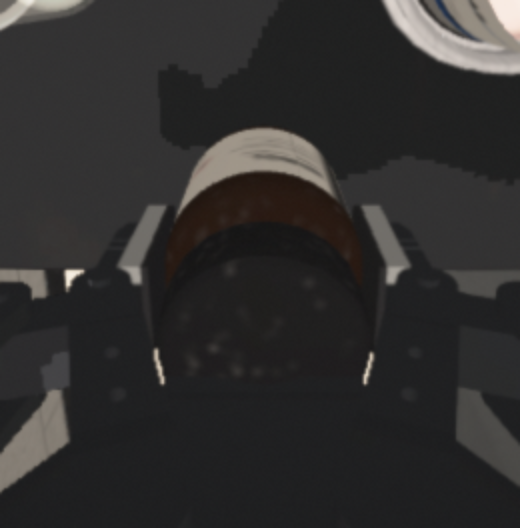

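The jar is held on its glass body and upright. I lift it over dropper_2 and carry it right.

>>> move_arm(increments=[{"rx":0,"ry":0,"rz":0,"x":0,"y":0,"z":-20,"jaw":35},{"rx":0,"ry":0,"rz":0,"x":0,"y":0,"z":-50,"jaw":35},{"rx":0,"ry":0,"rz":0,"x":0,"y":0,"z":-85,"jaw":35},{"rx":0,"ry":0,"rz":0,"x":0,"y":5,"z":-115,"jaw":35},{"rx":0,"ry":0,"rz":0,"x":0,"y":20,"z":-125,"jaw":35},{"rx":0,"ry":0,"rz":0,"x":0,"y":50,"z":-125,"jaw":35},{"rx":0,"ry":0,"rz":0,"x":0,"y":90,"z":-125,"jaw":35},{"rx":0,"ry":0,"rz":0,"x":0,"y":130,"z":-125,"jaw":35},{"rx":0,"ry":0,"rz":0,"x":0,"y":170,"z":-125,"jaw":35},{"rx":0,"ry":0,"rz":0,"x":0,"y":210,"z":-125,"jaw":35},{"rx":0,"ry":0,"rz":0,"x":0,"y":250,"z":-125,"jaw":35},{"rx":0,"ry":0,"rz":0,"x":0,"y":290,"z":-125,"jaw":35}])

```text
t: 11.3
eef_pos: [0.462, 0.049, 0.19]
eef_rot: [3.141, -0.001, -0.003]
ft_force: [1.8, 0.6, -2.2]
gripper_width: 0.0494
```

>>> move_arm(increments=[{"rx":0,"ry":0,"rz":0,"x":0,"y":40,"z":0,"jaw":35},{"rx":0,"ry":0,"rz":0,"x":0,"y":80,"z":0,"jaw":35},{"rx":0,"ry":0,"rz":0,"x":0,"y":120,"z":0,"jaw":35},{"rx":0,"ry":0,"rz":0,"x":0,"y":160,"z":0,"jaw":35},{"rx":0,"ry":0,"rz":0,"x":0,"y":200,"z":0,"jaw":35},{"rx":0,"ry":0,"rz":0,"x":2,"y":240,"z":0,"jaw":35},{"rx":0,"ry":0,"rz":0,"x":4,"y":280,"z":0,"jaw":35},{"rx":0,"ry":0,"rz":0,"x":6,"y":320,"z":0,"jaw":35},{"rx":0,"ry":0,"rz":0,"x":6,"y":355,"z":0,"jaw":35},{"rx":0,"ry":0,"rz":0,"x":6,"y":375,"z":0,"jaw":35},{"rx":0,"ry":0,"rz":0,"x":6,"y":382,"z":0,"jaw":35},{"rx":0,"ry":0,"rz":0,"x":6,"y":382,"z":0,"jaw":35}])

```text
t: 12.5
eef_pos: [0.4681, -0.3308, 0.19]
eef_rot: [-3.14, 0.003, 0.003]
ft_force: [-0.3, 1.0, -1.0]
gripper_width: 0.0495
```

Run:
```python
from h import *
c,p,X=look("w8")
s,_=manip.snapshot("scene")
cv2.imwrite("pics/m8.png",np.hstack([cv2.resize(p[50:350,100:420],(427,400)),cv2.resize(s[130:290,290:450,::-1],(373,400))]))
print(proj(c,[[.469,-.331,.02],[.469,-.292,0],[.469,-.370,0],[.508,-.331,0]]))
g=cv2.cvtColor(p,cv2.COLOR_BGR2GRAY);b=(g>110).astype(np.uint8);b[:80]=0
print([(u,int(np.argmax(b[:,u]))) for u in range(225,300,5)])
```

```text
12.5 [ 0.4681 -0.3308  0.19  ] [ 1.     -0.0019 -0.0019] w 0.04953571441948538 F [-0.3  1.  -1. ]
[[261.77682137 170.59202923]
 [230.86818297 167.31394122]
 [292.70026079 167.16386168]
 [261.70082622 135.93342233]]
[(225, 209), (230, 159), (235, 149), (240, 144), (245, 141), (250, 138), (255, 137), (260, 136), (265, 137), (270, 138), (275, 140), (280, 144), (285, 149), (290, 158), (295, 216)]
```

View pics/m8.png

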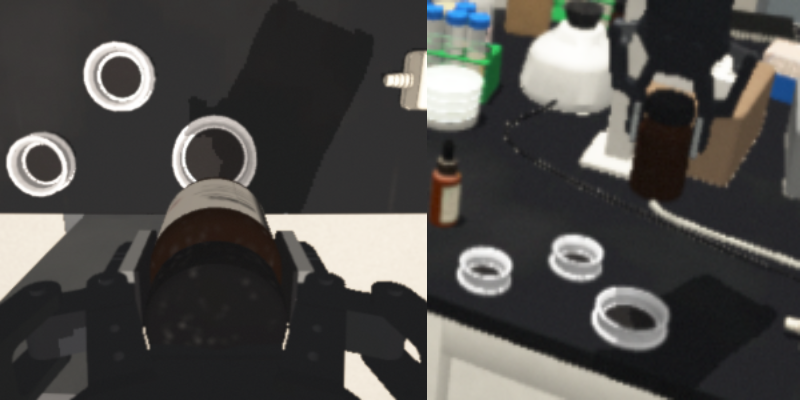

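The jar hangs upright and the stand is where predicted (within 2 mm). I lower it.

>>> move_arm(increments=[{"rx":0,"ry":0,"rz":0,"x":2.5,"y":-1,"z":25,"jaw":35},{"rx":0,"ry":0,"rz":0,"x":2.5,"y":-1,"z":60,"jaw":35},{"rx":0,"ry":0,"rz":0,"x":2.5,"y":-1,"z":90,"jaw":35},{"rx":0,"ry":0,"rz":0,"x":2.5,"y":-1,"z":112,"jaw":35},{"rx":0,"ry":0,"rz":0,"x":2.5,"y":-1,"z":125,"jaw":35},{"rx":0,"ry":0,"rz":0,"x":2.5,"y":-1,"z":134,"jaw":35},{"rx":0,"ry":0,"rz":0,"x":2.5,"y":-1,"z":141,"jaw":35},{"rx":0,"ry":0,"rz":0,"x":2.5,"y":-1,"z":144,"jaw":35},{"rx":0,"ry":0,"rz":0,"x":2.5,"y":-1,"z":144,"jaw":35},{"rx":0,"ry":0,"rz":0,"x":2.5,"y":-1,"z":144,"jaw":35}])

```text
t: 13.6
eef_pos: [0.4723, -0.3295, 0.048]
eef_rot: [3.141, -0.0, 0.001]
ft_force: [0.2, -0.4, -1.4]
gripper_width: 0.0499
```

>>> move_arm(increments=[{"rx":0,"ry":0,"rz":0,"x":-1,"y":0,"z":2,"jaw":35},{"rx":0,"ry":0,"rz":0,"x":-1,"y":0,"z":4.5,"jaw":35},{"rx":0,"ry":0,"rz":0,"x":-1,"y":0,"z":4.5,"jaw":35},{"rx":0,"ry":0,"rz":0,"x":-1,"y":0,"z":4.5,"jaw":35}])

```text
t: 14.0
eef_pos: [0.4709, -0.3293, 0.0428]
eef_rot: [-3.142, 0.0, 0.0]
ft_force: [0.3, -0.4, -2.4]
gripper_width: 0.0494
```

>>> move_arm(increments=[{"rx":0,"ry":0,"rz":0,"x":0,"y":0,"z":1,"jaw":35},{"rx":0,"ry":0,"rz":0,"x":0,"y":0,"z":1,"jaw":50},{"rx":0,"ry":0,"rz":0,"x":0,"y":0,"z":1,"jaw":56},{"rx":0,"ry":0,"rz":0,"x":0,"y":0,"z":1,"jaw":65},{"rx":0,"ry":0,"rz":0,"x":0,"y":0,"z":1,"jaw":78},{"rx":0,"ry":0,"rz":0,"x":0,"y":0,"z":1,"jaw":85},{"rx":0,"ry":0,"rz":0,"x":0,"y":0,"z":1,"jaw":85},{"rx":0,"ry":0,"rz":0,"x":0,"y":0,"z":-30,"jaw":85},{"rx":0,"ry":0,"rz":0,"x":0,"y":0,"z":-70,"jaw":85},{"rx":0,"ry":0,"rz":0,"x":0,"y":0,"z":-115,"jaw":85},{"rx":0,"ry":0,"rz":0,"x":0,"y":0,"z":-155,"jaw":85},{"rx":0,"ry":0,"rz":0,"x":0,"y":0,"z":-155,"jaw":85}])

```text
t: 15.2
eef_pos: [0.4736, -0.3304, 0.2035]
eef_rot: [3.136, -0.0, 0.013]
ft_force: [0.1, 0.1, 0.7]
gripper_width: 0.0848
```

Run:
```python
from h import *
c,p,X=look("w9")
box(X,.469,-.33,.03,.085,.12)
box(X,.545,-.078,.03,.07,.12)
```

```text
15.2 [ 0.4736 -0.3304  0.2035] [ 1.0e+00 -1.0e-04  8.3e-03] w 0.08482236503403236 F [0.1 0.1 0.7]
box 1573 mean [ 0.4694 -0.3293  0.0944] lo [ 0.4479 -0.3502  0.087 ] hi [ 0.4895 -0.3091  0.0963]
box 582 mean [ 0.546  -0.086   0.0828] lo [ 0.5352 -0.0926  0.0704] hi [ 0.5568 -0.0747  0.1001]
```

View pics/w9.png

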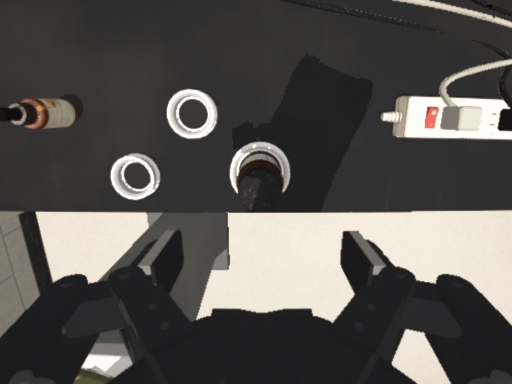

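The jar is seated: its top is at 0.0944 against an expected 0.094. Now the dropper at (0.545, -0.081).

>>> move_arm(increments=[{"rx":0,"ry":0,"rz":0,"x":12,"y":-40,"z":0,"jaw":85},{"rx":0,"ry":0,"rz":0,"x":24,"y":-80,"z":0,"jaw":85},{"rx":0,"ry":0,"rz":0,"x":36,"y":-120,"z":0,"jaw":85},{"rx":0,"ry":0,"rz":0,"x":48,"y":-160,"z":0,"jaw":85},{"rx":0,"ry":0,"rz":0,"x":60,"y":-200,"z":0,"jaw":75},{"rx":0,"ry":0,"rz":0,"x":70,"y":-235,"z":0,"jaw":70},{"rx":0,"ry":0,"rz":0,"x":74,"y":-249,"z":0,"jaw":70},{"rx":0,"ry":0,"rz":0,"x":74,"y":-249,"z":0,"jaw":70},{"rx":0,"ry":0,"rz":0,"x":74,"y":-249,"z":0,"jaw":70}])

```text
t: 16.15
eef_pos: [0.5442, -0.0816, 0.1969]
eef_rot: [3.141, -0.001, -0.003]
ft_force: [0.0, -0.9, 0.4]
gripper_width: 0.0702
```

Run:
```python
from h import *
c,p,X=look("w10")
box(X,.545,-.08,.03,.094,.12)
box(X,.545,-.08,.03,.072,.08)
box(X,.545,-.08,.03,.01,.05)
```

```text
16.15 [ 0.5442 -0.0816  0.1969] [ 1.0e+00 -7.0e-04 -1.9e-03] w 0.07024716211584146 F [ 0.  -0.9  0.4]
box 151 mean [ 0.5472 -0.0806  0.0988] lo [ 0.5407 -0.087   0.0945] hi [ 0.5525 -0.0747  0.1031]
box 220 mean [ 0.55   -0.0808  0.0772] lo [ 0.5381 -0.0915  0.0726] hi [ 0.5572 -0.0701  0.0798]
box 142 mean [ 0.5602 -0.0809  0.0312] lo [ 0.5523 -0.0959  0.0109] hi [ 0.563  -0.065   0.0491]
```

>>> move_arm(increments=[{"rx":0,"ry":0,"rz":0,"x":2,"y":-1,"z":40,"jaw":70},{"rx":0,"ry":0,"rz":0,"x":2,"y":-1,"z":80,"jaw":70},{"rx":0,"ry":0,"rz":0,"x":2,"y":-1,"z":115,"jaw":70},{"rx":0,"ry":0,"rz":0,"x":2,"y":-1,"z":145,"jaw":70},{"rx":0,"ry":0,"rz":0,"x":2,"y":-1,"z":163,"jaw":70},{"rx":0,"ry":0,"rz":0,"x":2,"y":-1,"z":163,"jaw":60},{"rx":0,"ry":0,"rz":0,"x":2,"y":-1,"z":163,"jaw":48},{"rx":0,"ry":0,"rz":0,"x":2,"y":-1,"z":163,"jaw":38},{"rx":0,"ry":0,"rz":0,"x":2,"y":-1,"z":163,"jaw":28},{"rx":0,"ry":0,"rz":0,"x":2,"y":-1,"z":163,"jaw":20},{"rx":0,"ry":0,"rz":0,"x":2,"y":-1,"z":163,"jaw":20},{"rx":0,"ry":0,"rz":0,"x":2,"y":-1,"z":163,"jaw":20}], grip_force=35)

```text
t: 17.4
eef_pos: [0.5478, -0.08, 0.0362]
eef_rot: [3.14, -0.001, 0.004]
ft_force: [-1.6, -1.6, 7.8]
gripper_width: 0.0314
```

>>> move_arm(increments=[{"rx":0,"ry":0,"rz":0,"x":0,"y":0,"z":-5,"jaw":20},{"rx":0,"ry":0,"rz":0,"x":0,"y":0,"z":-15,"jaw":20},{"rx":0,"ry":0,"rz":0,"x":0,"y":0,"z":-30,"jaw":20},{"rx":0,"ry":0,"rz":0,"x":0,"y":0,"z":-30,"jaw":20}])

```text
t: 17.8
eef_pos: [0.5481, -0.0791, 0.0669]
eef_rot: [3.141, 0.0, 0.005]
ft_force: [1.0, -0.2, -0.1]
gripper_width: 0.0314
```

Run:
```python
from h import *
c,p,X=look("w11")
s,_=manip.snapshot("scene")
cv2.imwrite("pics/m11.png",np.hstack([cv2.resize(p[100:350,130:390],(416,400)),cv2.resize(s[150:270,240:355,::-1],(383,400))]))
```

```text
17.8 [ 0.5481 -0.0791  0.0669] [1.0e+00 1.0e-04 3.4e-03] w 0.031378793095223644 F [ 1.  -0.2 -0.1]
```

View pics/m11.png

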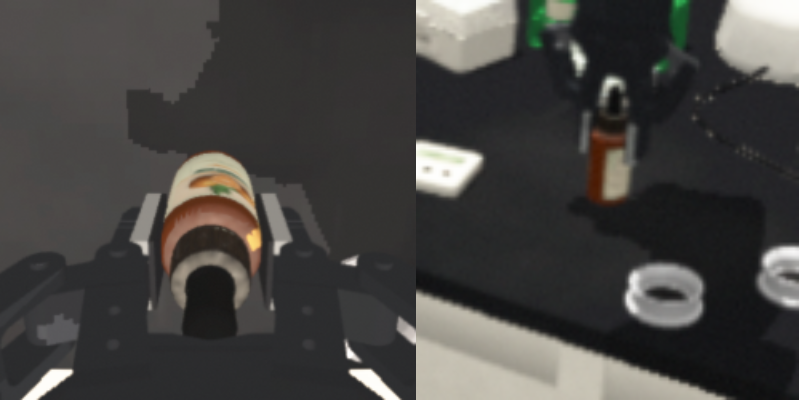

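The dropper is held upright on its body. I carry it to the rear small stand.

>>> move_arm(increments=[{"rx":0,"ry":0,"rz":0,"x":0,"y":5,"z":-25,"jaw":20},{"rx":0,"ry":0,"rz":0,"x":-1,"y":20,"z":-50,"jaw":20},{"rx":0,"ry":0,"rz":0,"x":-2,"y":50,"z":-60,"jaw":20},{"rx":0,"ry":0,"rz":0,"x":-3,"y":85,"z":-60,"jaw":20},{"rx":0,"ry":0,"rz":0,"x":-4,"y":120,"z":-60,"jaw":20},{"rx":0,"ry":0,"rz":0,"x":-5,"y":150,"z":-60,"jaw":20},{"rx":0,"ry":0,"rz":0,"x":-5,"y":165,"z":-60,"jaw":20},{"rx":0,"ry":0,"rz":0,"x":-5,"y":168,"z":-60,"jaw":20},{"rx":0,"ry":0,"rz":0,"x":-5,"y":168,"z":-60,"jaw":20},{"rx":0,"ry":0,"rz":0,"x":-5,"y":168,"z":-60,"jaw":20}])

```text
t: 18.9
eef_pos: [0.5423, -0.2449, 0.1247]
eef_rot: [-3.14, -0.004, -0.0]
ft_force: [-0.6, 0.0, -0.3]
gripper_width: 0.031
```

```bash
cat >> h.py <<'E'
def arc(c,p,x,y,r):
    # far outer edge of a stand against its prediction
    g=cv2.cvtColor(p,cv2.COLOR_BGR2GRAY);a=np.linspace(-1.2,1.2,13);res=[]
    for z,rr in((0,r),(.02,r-.001)):
        q=proj(c,np.c_[x+rr*np.cos(a),y-rr*np.sin(a),0*a+z]);print(z,q[[0,3,6,9,12]].round(1).tolist())
    u0=proj(c,[[x,y,0]])[0];us=range(int(u0[0])-30,int(u0[0])+31,5)
    print([(u,int(np.argmax(g[60:,u]>110))+60) for u in us])
E
python3 - <<'E'
from h import *
c,p,X=look("w12")
arc(c,p,.5413,-.248,.0295)
E
```

```text
18.9 [ 0.5423 -0.2449  0.1247] [1.0e+00 2.7e-03 1.0e-04] w 0.031035007305919866 F [-0.6  0.  -0.3]
0 [[237.7, 171.8], [248.1, 158.5], [264.7, 153.4], [281.3, 158.6], [291.6, 171.9]]
0.02 [[236.8, 176.7], [247.7, 163.0], [264.9, 157.7], [282.1, 163.0], [292.9, 176.8]]
[(234, 181), (239, 166), (244, 161), (249, 158), (254, 155), (259, 154), (264, 153), (269, 154), (274, 155), (279, 158), (284, 161), (289, 168), (294, 221)]
```

>>> move_arm(increments=[{"rx":0,"ry":0,"rz":0,"x":0.5,"y":2.5,"z":15,"jaw":20},{"rx":0,"ry":0,"rz":0,"x":0.5,"y":2.5,"z":35,"jaw":20},{"rx":0,"ry":0,"rz":0,"x":0.5,"y":2.5,"z":52,"jaw":20},{"rx":0,"ry":0,"rz":0,"x":0.5,"y":2.5,"z":65,"jaw":20},{"rx":0,"ry":0,"rz":0,"x":0.5,"y":2.5,"z":74,"jaw":20},{"rx":0,"ry":0,"rz":0,"x":0.5,"y":2.5,"z":80,"jaw":20},{"rx":0,"ry":0,"rz":0,"x":0.5,"y":2.5,"z":80,"jaw":20},{"rx":0,"ry":0,"rz":0,"x":0.5,"y":2.5,"z":80,"jaw":20}])

```text
t: 19.75
eef_pos: [0.5427, -0.2498, 0.0451]
eef_rot: [3.141, 0.0, 0.001]
ft_force: [-0.3, 0.1, -1.1]
gripper_width: 0.0313
```

>>> move_arm(increments=[{"rx":0,"ry":0,"rz":0,"x":0,"y":-2,"z":1,"jaw":20},{"rx":0,"ry":0,"rz":0,"x":0,"y":-2,"z":3,"jaw":20},{"rx":0,"ry":0,"rz":0,"x":0,"y":-2,"z":3.5,"jaw":20},{"rx":0,"ry":0,"rz":0,"x":0,"y":-2,"z":3.5,"jaw":20}])

```text
t: 20.15
eef_pos: [0.5424, -0.2477, 0.0413]
eef_rot: [3.142, 0.0, 0.0]
ft_force: [0.2, -0.9, -1.1]
gripper_width: 0.0309
```

>>> move_arm(increments=[{"rx":0,"ry":0,"rz":0,"x":0,"y":0,"z":0.5,"jaw":32},{"rx":0,"ry":0,"rz":0,"x":0,"y":0,"z":0.5,"jaw":36},{"rx":0,"ry":0,"rz":0,"x":0,"y":0,"z":0.5,"jaw":45},{"rx":0,"ry":0,"rz":0,"x":0,"y":0,"z":0.5,"jaw":58},{"rx":0,"ry":0,"rz":0,"x":0,"y":0,"z":0.5,"jaw":70},{"rx":0,"ry":0,"rz":0,"x":0,"y":0,"z":0.5,"jaw":70},{"rx":0,"ry":0,"rz":0,"x":0,"y":0,"z":-25,"jaw":70},{"rx":0,"ry":0,"rz":0,"x":0,"y":0,"z":-65,"jaw":70},{"rx":0,"ry":0,"rz":0,"x":0,"y":0,"z":-110,"jaw":70},{"rx":0,"ry":0,"rz":0,"x":0,"y":0,"z":-155,"jaw":70},{"rx":0,"ry":0,"rz":0,"x":0,"y":0,"z":-155,"jaw":70}])

```text
t: 21.25
eef_pos: [0.5456, -0.2483, 0.2028]
eef_rot: [3.137, -0.0, 0.016]
ft_force: [0.6, -0.3, -0.5]
gripper_width: 0.0702
```

Run:
```python
from h import *
c,p,X=look("w13")
box(X,.541,-.248,.03,.097,.12)
box(X,.541,-.248,.03,.075,.085)
```

```text
21.25 [ 0.5456 -0.2483  0.2028] [ 9.999e-01 -1.000e-04  1.010e-02] w 0.07015956127080927 F [ 0.6 -0.3 -0.5]
box 154 mean [ 0.542  -0.2483  0.1035] lo [ 0.5352 -0.2541  0.0981] hi [ 0.5471 -0.2423  0.1075]
box 227 mean [ 0.545  -0.2482  0.0819] lo [ 0.5334 -0.2596  0.0755] hi [ 0.5521 -0.2372  0.0848]
```

View pics/w13.png

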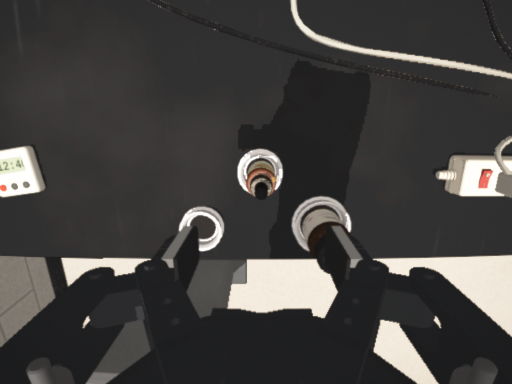

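The first dropper is seated: its top is at 0.1075 and the collar is at 0.082, both 5 mm up. On to the second dropper.

>>> move_arm(increments=[{"rx":0,"ry":0,"rz":0,"x":-9,"y":-42,"z":0,"jaw":70},{"rx":0,"ry":0,"rz":0,"x":-18,"y":-85,"z":0,"jaw":70},{"rx":0,"ry":0,"rz":0,"x":-26,"y":-130,"z":0,"jaw":70},{"rx":0,"ry":0,"rz":0,"x":-34,"y":-175,"z":0,"jaw":70},{"rx":0,"ry":0,"rz":0,"x":-42,"y":-220,"z":0,"jaw":70},{"rx":0,"ry":0,"rz":0,"x":-51,"y":-265,"z":0,"jaw":70},{"rx":0,"ry":0,"rz":0,"x":-60,"y":-310,"z":0,"jaw":70},{"rx":0,"ry":0,"rz":0,"x":-70,"y":-355,"z":0,"jaw":70},{"rx":0,"ry":0,"rz":0,"x":-78,"y":-395,"z":0,"jaw":70},{"rx":0,"ry":0,"rz":0,"x":-82,"y":-418,"z":0,"jaw":70},{"rx":0,"ry":0,"rz":0,"x":-82,"y":-418,"z":0,"jaw":70},{"rx":0,"ry":0,"rz":0,"x":-82,"y":-418,"z":0,"jaw":70}])

```text
t: 22.5
eef_pos: [0.4598, 0.17, 0.1954]
eef_rot: [3.141, 0.002, -0.003]
ft_force: [1.3, -0.4, 0.9]
gripper_width: 0.0697
```

Run:
```python
from h import *
c,p,X=look("w14")
box(X,.461,.17,.03,.094,.12)
box(X,.461,.17,.03,.072,.08)
box(X,.461,.17,.03,.01,.05)
```

```text
22.5 [0.4598 0.17   0.1954] [ 1.      0.0013 -0.0017] w 0.06972437094447657 F [ 1.3 -0.4  0.9]
box 145 mean [0.4612 0.1703 0.0989] lo [0.4549 0.1646 0.0944] hi [0.4663 0.1758 0.1027]
box 217 mean [0.464  0.1703 0.0773] lo [0.4521 0.1592 0.0727] hi [0.4713 0.1814 0.0795]
box 142 mean [0.474  0.1706 0.0317] lo [0.4647 0.1548 0.0121] hi [0.477  0.1861 0.0497]
```

>>> move_arm(increments=[{"rx":0,"ry":0,"rz":0,"x":0.5,"y":0,"z":40,"jaw":70},{"rx":0,"ry":0,"rz":0,"x":0.5,"y":0,"z":80,"jaw":70},{"rx":0,"ry":0,"rz":0,"x":0.5,"y":0,"z":115,"jaw":70},{"rx":0,"ry":0,"rz":0,"x":0.5,"y":0,"z":145,"jaw":70},{"rx":0,"ry":0,"rz":0,"x":0.5,"y":0,"z":161,"jaw":70},{"rx":0,"ry":0,"rz":0,"x":0.5,"y":0,"z":161,"jaw":60},{"rx":0,"ry":0,"rz":0,"x":0.5,"y":0,"z":161,"jaw":48},{"rx":0,"ry":0,"rz":0,"x":0.5,"y":0,"z":161,"jaw":38},{"rx":0,"ry":0,"rz":0,"x":0.5,"y":0,"z":161,"jaw":28},{"rx":0,"ry":0,"rz":0,"x":0.5,"y":0,"z":161,"jaw":20},{"rx":0,"ry":0,"rz":0,"x":0.5,"y":0,"z":161,"jaw":20},{"rx":0,"ry":0,"rz":0,"x":0.5,"y":0,"z":161,"jaw":20}], grip_force=35)

```text
t: 23.75
eef_pos: [0.4617, 0.1703, 0.0365]
eef_rot: [-3.141, 0.0, -0.004]
ft_force: [-0.1, -1.5, 6.3]
gripper_width: 0.0315
```

>>> move_arm(increments=[{"rx":0,"ry":0,"rz":0,"x":0,"y":0,"z":-5,"jaw":20},{"rx":0,"ry":0,"rz":0,"x":0,"y":0,"z":-20,"jaw":20},{"rx":0,"ry":0,"rz":0,"x":0,"y":0,"z":-45,"jaw":20},{"rx":0,"ry":0,"rz":0,"x":0,"y":0,"z":-75,"jaw":20},{"rx":0,"ry":0,"rz":0,"x":0,"y":0,"z":-90,"jaw":20},{"rx":0,"ry":0,"rz":0,"x":0,"y":0,"z":-90,"jaw":20},{"rx":0,"ry":0,"rz":0,"x":0,"y":0,"z":-90,"jaw":20}])

```text
t: 24.45
eef_pos: [0.4608, 0.17, 0.1254]
eef_rot: [3.142, -0.0, 0.001]
ft_force: [-0.0, 0.2, -2.2]
gripper_width: 0.0307
```

>>> move_arm(increments=[{"rx":0,"ry":0,"rz":0,"x":0,"y":12,"z":0,"jaw":20},{"rx":0,"ry":0,"rz":0,"x":0,"y":45,"z":0,"jaw":20},{"rx":0,"ry":0,"rz":0,"x":1,"y":85,"z":0,"jaw":20},{"rx":0,"ry":0,"rz":0,"x":1,"y":125,"z":0,"jaw":20},{"rx":0,"ry":0,"rz":0,"x":2,"y":165,"z":0,"jaw":20},{"rx":0,"ry":0,"rz":0,"x":3,"y":205,"z":0,"jaw":20},{"rx":0,"ry":0,"rz":0,"x":4,"y":245,"z":0,"jaw":20},{"rx":0,"ry":0,"rz":0,"x":4,"y":285,"z":0,"jaw":20},{"rx":0,"ry":0,"rz":0,"x":4,"y":320,"z":0,"jaw":20},{"rx":0,"ry":0,"rz":0,"x":4,"y":339,"z":0,"jaw":20},{"rx":0,"ry":0,"rz":0,"x":4,"y":339,"z":0,"jaw":20},{"rx":0,"ry":0,"rz":0,"x":4,"y":339,"z":0,"jaw":20}])

```text
t: 25.65
eef_pos: [0.4638, -0.169, 0.1244]
eef_rot: [-3.141, 0.002, 0.003]
ft_force: [-1.0, -0.4, -0.9]
gripper_width: 0.0308
```

Run:
```python
from h import *
c,p,X=look("w15")
arc(c,p,.464,-.169,.0295)
cv2.imwrite("pics/m15.png",cv2.resize(p[50:350,100:420],(427,400)))
```

```text
25.65 [ 0.4638 -0.169   0.1244] [ 1.     -0.0013 -0.0019] w 0.0307822404401957 F [-1.  -0.4 -0.9]
0 [[234.4, 170.6], [244.9, 157.3], [261.5, 152.1], [278.1, 157.2], [288.5, 170.5]]
0.02 [[233.4, 175.5], [244.2, 161.7], [261.4, 156.3], [278.7, 161.6], [289.6, 175.4]]
[(231, 179), (236, 166), (241, 160), (246, 157), (251, 155), (256, 153), (261, 153), (266, 153), (271, 155), (276, 157), (281, 161), (286, 168), (291, 269)]
```

View pics/m15.png

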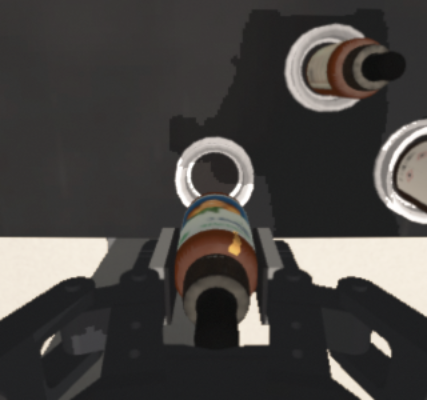

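The dropper hangs upright and the stand arc matches its prediction to within 1 px, so I lower it. Target TCP z is about 0.0415.

>>> move_arm(increments=[{"rx":0,"ry":0,"rz":0,"x":0,"y":0,"z":15,"jaw":20},{"rx":0,"ry":0,"rz":0,"x":0,"y":0,"z":35,"jaw":20},{"rx":0,"ry":0,"rz":0,"x":0,"y":0,"z":52,"jaw":20},{"rx":0,"ry":0,"rz":0,"x":0,"y":0,"z":65,"jaw":20},{"rx":0,"ry":0,"rz":0,"x":0,"y":0,"z":74,"jaw":20},{"rx":0,"ry":0,"rz":0,"x":0,"y":0,"z":80,"jaw":20},{"rx":0,"ry":0,"rz":0,"x":0,"y":0,"z":80,"jaw":20},{"rx":0,"ry":0,"rz":0,"x":0,"y":0,"z":80,"jaw":20}])

```text
t: 26.5
eef_pos: [0.4651, -0.1685, 0.0456]
eef_rot: [3.142, 0.001, 0.001]
ft_force: [0.3, -0.1, -0.5]
gripper_width: 0.0311
```

>>> move_arm(increments=[{"rx":0,"ry":0,"rz":0,"x":0,"y":0,"z":2,"jaw":20},{"rx":0,"ry":0,"rz":0,"x":0,"y":0,"z":4,"jaw":20},{"rx":0,"ry":0,"rz":0,"x":0,"y":0,"z":4,"jaw":20},{"rx":0,"ry":0,"rz":0,"x":0,"y":0,"z":4,"jaw":20}])

```text
t: 26.9
eef_pos: [0.4651, -0.1689, 0.0415]
eef_rot: [3.141, -0.0, 0.001]
ft_force: [0.3, 0.1, 0.8]
gripper_width: 0.0309
```

>>> move_arm(increments=[{"rx":0,"ry":0,"rz":0,"x":0,"y":0,"z":0.5,"jaw":32},{"rx":0,"ry":0,"rz":0,"x":0,"y":0,"z":0.5,"jaw":36},{"rx":0,"ry":0,"rz":0,"x":0,"y":0,"z":0.5,"jaw":45},{"rx":0,"ry":0,"rz":0,"x":0,"y":0,"z":0.5,"jaw":58},{"rx":0,"ry":0,"rz":0,"x":0,"y":0,"z":0.5,"jaw":70},{"rx":0,"ry":0,"rz":0,"x":0,"y":0,"z":0.5,"jaw":70},{"rx":0,"ry":0,"rz":0,"x":0,"y":0,"z":-25,"jaw":70},{"rx":0,"ry":0,"rz":0,"x":0,"y":0,"z":-65,"jaw":70},{"rx":0,"ry":0,"rz":0,"x":0,"y":0,"z":-110,"jaw":70},{"rx":0,"ry":0,"rz":0,"x":0,"y":0,"z":-160,"jaw":70},{"rx":0,"ry":0,"rz":0,"x":0,"y":0,"z":-190,"jaw":70},{"rx":0,"ry":0,"rz":0,"x":0,"y":0,"z":-190,"jaw":70}])

```text
t: 28.1
eef_pos: [0.4671, -0.1691, 0.2356]
eef_rot: [3.139, -0.0, 0.012]
ft_force: [0.5, 0.2, 0.2]
gripper_width: 0.0707
```

Run:
```python
from h import *
c,p,X=look("w16")
box(X,.464,-.169,.03,.097,.12)
box(X,.541,-.248,.025,.097,.12)
box(X,.469,-.33,.03,.085,.12)
t,_=manip.snapshot("top");s,_=manip.snapshot("scene")
t=t[:,:,::-1].copy();cv2.imwrite("pics/top9.png",t)
cv2.imwrite("pics/m16.png",np.vstack([cv2.resize(t[160:230,115:400],(800,196)),np.hstack([cv2.resize(p[0:300],(500,293)),cv2.resize(s[140:280,270:413,::-1],(300,293))])]))
d=cv2.absdiff(t,cv2.imread("pics/top0.png"))
for n,(u,v) in dict(beaker=(133,178),timer=(244,183)).items():print(n,d[v-11:v+12,u-11:u+12].max(),d[v-11:v+12,u-11:u+12].mean())
```

```text
28.1 [ 0.4671 -0.1691  0.2356] [ 1.0e+00 -3.0e-04  7.4e-03] w 0.07066559322390711 F [0.5 0.2 0.2]
box 120 mean [ 0.4646 -0.1685  0.1036] lo [ 0.4585 -0.1744  0.0983] hi [ 0.4696 -0.1626  0.1081]
box 155 mean [ 0.5404 -0.2468  0.1037] lo [ 0.5341 -0.2538  0.0977] hi [ 0.5468 -0.2415  0.108 ]
box 1286 mean [ 0.4689 -0.3264  0.094 ] lo [ 0.4476 -0.3487  0.0859] hi [ 0.4887 -0.307   0.0964]
beaker 14 2.0144927536231885
timer 10 0.9993698802772527
```

View pics/m16.png

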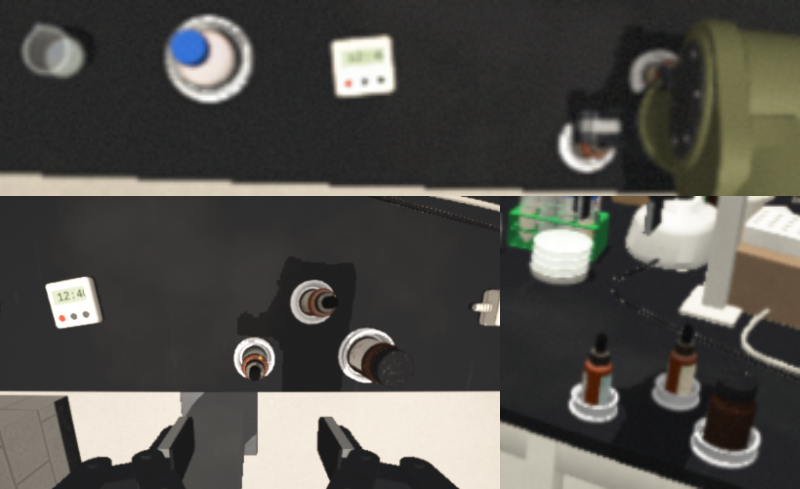

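All four containers are upright and seated in their stands, the beaker and timer have not moved, and the gripper is clear. I hand in.

```bash
python3 -c "
from rig import manip;print(manip.sign_off())"
```

```text
the job is handed in; nothing more can be done
None
```

All four containers are upright and fully down in their stands: the bottle in the large one, the jar in the medium one, and one dropper bottle in each small one. I handed the job in at about 28 s, with the gripper open and clear.

- **Seating:** measured tops were bottle 0.1446 m, jar 0.094 m and droppers about 0.108 m. Expected, with the 5 mm cup floor, are 0.144, 0.094 and 0.107 m.
- **Bystanders:** the beaker and timer look the same in the top view as at the start, within image noise.
- **Forces:** none I read between moves was above about 8 N.
- **Failures and disagreements:** one early move call was refused for missing keys, so nothing moved. The stand positions from the top and wrist cameras differed by about 2 to 3 mm, within the cups' clearance.

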